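# Collect the last brick from the press's catch tray

## Robot

A 6-joint arm with a two-finger parallel gripper is mounted at the origin on the work surface. World frame = base frame: x ahead of the robot, y to its left, z up, the work surface at z = 0. Lengths are in mm, angles in rad, forces in N, time in s.
With the tool pointing down it reaches from about 275 to 825 mm from the base axis. Payload 4.9 kg.
Tool frame: the origin (TCP) lies between the finger pads, 19 mm behind the fingertips; this is the grasp point; z points along the fingers, y is the direction in which the jaws open and shut (so a half turn about z gives the same grasp; the last joint's range is limited). The gripper opens to 85 mm and grips with 20 to 120 N. Pads are 22 mm wide; open, the fingers measure 114 mm over their backs; the gripper's body (76 mm by 85 mm) begins 54 mm behind the grasp point. The pads swing forward as they close: fully open they stand 13 mm farther back than shut.
Start: joints at [-1.274, 0.326, -0.193, 1.052, 0, 1.437], TCP at [229.692, -499.76, 249.981] pointing down, gripper open.
Joint ranges: [-2.65, 2.65], [-0.97, 1.79], [-1.3, 1.35], [-1.93, 2.1], [-1.47, 1.37], [-3.14, 3.14]. Speed limits (rad/s): [2.57, 2.57, 3.14, 3.14, 3.14, 3.14].

## Interface

Orientations are given as a rotation vector (axis times angle).
In Python, from workcell import bot gives the robot as it stands.
- The arm moves only by the shell command python3 -m pendant 'ROWS'. ROWS is JSON, one flat list of numbers, 5 for each row, row after row: the finger opening in mm, from 0 to 85.4, then the shift along the tool's x, y, z in mm, then the turn about the tool's z in degrees. In form: [claw, x, y, z, roll, claw, x, y, z, roll, ...]. A call has 1 to 8 rows; each row is the pose to reach, as a shift and turn from the pose measured when the call began, along the tool's axes at that moment; what a row does not reach only later rows make up. A row lasts 1/8 s, in which the tool goes at most 62.5 mm and 10.7 degrees, less where a joint would pass 70% of its speed; a pose out of reach is approached as far as the arm can. A call with a gripper value outside its range is refused whole. The fingers move at their own pace and stop on an object; the grip force is fixed at half the most. Time passes only in rows, so rows that repeat a pose let the fingers close. It gives the time, the measured TCP pose, the force and the opening at its end, in the units of the state.
- bot.get_state(): the state, without advancing time (a new reading comes with each control period).
- bot.camera(name): name is "scene" or "top" or "wrist"; returns (picture, depth): 480x640x3 uint8, red, green, blue; 480x640 float32, mm along the optical axis (not along the pixel's ray), 0 where there is no reading.
- bot.calibration(name): a dict with "camera_matrix" (3x3 intrinsics, pixels), "eye" and "orientation" of the camera in the world; the wrist camera has in their place "tool_from_camera" (4x4, takes a point from camera to tool coordinates, whose origin is the TCP and whose axes are the flange's). Camera axes: x right, y down, z forward; pixel columns grow to the right and rows downward; lengths in mm; the calibration is good to about 2 mm. The wrist camera is an equidistant fisheye: a pixel r from the principal point sees the ray r / f radians off the axis. A picture is of the moment at which its call begins: read the wrist's pose just before it. calibration takes no time and is no camera call.
- bot.job_done(): hands the job in, once; it reports no verdict.
The state is a dict: "time_s": time; "joint_pos": joint angles; "dq": joint speeds; "joint_torque": joint torques, N m; "tool_pos": TCP position; "tcp_rot": TCP orientation; "wrist_force": force on the tool from outside, world axes, zero at the start; "wrist_torque": the same for the moment, N m; "width": opening from 0.0 (shut) to 1.0 (fully open).
Only numpy, scipy, OpenCV 4.12 (cv2) and the standard library are available. Lean on these libraries where they do the work, as an engineer would, in place of code of your own. Each camera call takes 0.05 s, during which the arm holds its last target. There are 200 camera calls.

## Task

The last finished terracotta brick lies in the press's catch tray with only one end showing from under the yellow guard. Draw it out by that end until it is wholly clear of the guard, set it down and let go, then take it again round its middle and lift it into the grey tote, laying it gently flat on the tote's floor beside the brick already there. Do not drop it, and leave the tote, the other brick and everything else on the bench where they are.

Things in the scene. Friction and masses are not known exactly. Their poses are not given: they have to be found in the camera images.
- brick: the finished brick to collect: terracotta-coloured block 190 x 46 x 38 mm (x long, y wide, z high), about 0.55 kg; origin at the centre of its underside, x along its length. It starts lying flat in the catch tray; its -x end sticks out 55 to 75 mm from under the yellow guard, the rest is hidden under it.
- press: green bench press with aluminium catch tray, fixed. Origin at bench height on the tray's centre line, below the front lip of the yellow guard; +x points into the machine, -x out along the open tray. Tray: floor 6 mm above the bench, reaches out to x -0.24, open at that end, 190 mm wide, side rims 14 mm high. The green machine itself stands from x 0.17 on, 270 mm wide, up to 0.41 m high.
- guard_lip (a point): middle of the upper front edge of the yellow guard, 64 mm above the bench, over the press's origin. The guard is a flat cover over the tray, 190 mm wide, from x 0 to 0.17 of the press; its underside is 58 mm above the bench, its side cheeks 6 mm thick.
- tote: loose grey plastic open tote, outside 240 x 200 x 70 mm (x, y, z), walls and floor 5 mm thick, 1.6 kg; origin at the centre of its underside, x along its long side. Its +y half holds the earlier brick, its -y half is free.
- brick_in_tote: an earlier brick of the same shape and size (190 x 46 x 38 mm), lying flat along the tote's +y side; origin at the centre of its underside, x along its length. To be left alone.
- half_brick: half brick, 85 x 46 x 38 mm, a reject lying on the bench; origin at the centre of its underside. To be left alone.
- bowl: terracotta bowl, 130 mm across, 75 mm high, on the far side of the bench; origin at the centre of its underside. To be left alone.
- pot: dark-glazed pot, 110 mm across, 85 mm high, on the far side of the bench; origin at the centre of its underside. To be left alone.
- jar: white closed jar, 70 mm across, 90 mm high, on the far side of the bench; origin at the centre of its underside. To be left alone.
Not all that is in view belongs to the job. Leave any pink look-alike of the brick alone.

How it is judged (in metres and radians):
On the way, in this order (a step that is already met when the one before it is completed fails the run):
1. the brick has been drawn wholly clear of the guard, and lies flat and still outside the tote, let go ((x of brick in the frame of press below -0.094 m or y of brick in the frame of press above 0.2 m or y of brick in the frame of press below -0.2 m) and height (world z) of brick below 0.02 m and angle between the z axis of brick and the z axis of press, either way round below 0.1 rad and linear speed of brick below 0.03 m/s and contact force between brick and the fingers below 0.3 N and contact force between brick and tote below 0.3 N), for 0.2 s.
2. the brick is held round its middle (TCP within 40 mm of mid-length) and lifted at least 45 mm off the bench (height (world z) of brick above 0.045 m and contact force between brick and the fingers above 1 N and x of the grasp point in the frame of brick between -0.04 and 0.04 m), for 0.1 s.
At the end, for the whole second after the job is handed in: Both bricks lie flat on the tote's floor inside its walls (underside within 5 mm of the floor, tilt under 0.08 rad), the collected brick at rest and released (z of brick in the frame of tote between 0.001 and 0.01 m and x of brick in the frame of tote between -0.03 and 0.03 m and y of brick in the frame of tote between -0.08 and 0.08 m and angle between the z axis of each of brick, brick_in_tote and the z axis of tote, either way round below 0.08 rad and z of brick_in_tote in the frame of tote between 0.001 and 0.01 m and x of brick_in_tote in the frame of tote between -0.03 and 0.03 m and y of brick_in_tote in the frame of tote between -0.08 and 0.08 m and linear speed of brick below 0.02 m/s and contact force between brick and the fingers below 0.3 N); the robot touches nothing.
It fails at once if the brick is dropped (falls free of the fingers by about 10 mm or more) (contact force between brick and the fingers below 0.3 N and linear speed of brick above 0.45 m/s).
It fails at once if the tote is shifted by more than 40 mm (distance of tote from where it was at the start of the episode above 0.04 m).
It fails at once if the earlier brick is shifted by more than 40 mm (distance of brick_in_tote from where it was at the start of the episode above 0.04 m).
It fails at once if the half brick, bowl, pot or jar is shifted by more than 30 mm (distance of any of half_brick, bowl, pot, jar from where it was at the start of the episode above 0.03 m).
It also fails if it takes over 48 s, if anything falls off the work surface, if the arm or the gripper's body presses on something with over 40 N, if the wrist force passes 120 N, or if a joint passes its speed limit or range.

## Working session

There is one attempt and no reset: what is moved stays moved. The work goes in short steps, Python scripts to look and compute and a shell command to move; the robot and the scene stay as the last step left them, time stands still between calls to the robot, and variables do not carry over. Pictures are saved under pics/ and viewed, about 8 in all and at most 12, crops included, and the job is handed in when it is done.

```bash
mkdir -p pics; ls
cat > h.py <<'E'
import numpy as np,cv2
from workcell import bot
from scipy.spatial.transform import Rotation as R
def shot(n,f):
    s=bot.get_state(); p,d=bot.camera(n); np.savez('pics/'+f,p=p,d=d,t=np.r_[s['tool_pos'],s['tcp_rot']]); cv2.imwrite('pics/'+f+'.png',p[:,:,::-1]); return p,d
def cal(n):
    c=bot.calibration(n); return c
E
python3 - <<'E'
from h import *
for n in('top','scene'):
    p,d=shot(n,n+'0'); print(n,cal(n))
print(cal('wrist')); print(bot.get_state())
E
```

```text
pics
top {'camera_matrix': array([[441.83579949,   0.        , 315.22609656],
       [  0.        , 441.83579949, 240.15893893],
       [  0.        ,   0.        ,   1.        ]]), 'eye': array([ 360.24081018,  -20.94745807, 1000.21558466]), 'orientation': array([-2.135024  ,  2.13886063, -0.16634727])}
scene {'camera_matrix': array([[487.9316674 ,   0.        , 317.62246822],
       [  0.        , 487.9316674 , 231.60409036],
       [  0.        ,   0.        ,   1.        ]]), 'eye': array([1157.04311756,  196.18200384, 1065.90284514]), 'orientation': array([-1.57287113, -2.20621439,  0.71122858])}
{'camera_matrix': array([[371.64829954,   0.        , 317.61656422],
       [  0.        , 371.64829954, 237.83502968],
       [  0.        ,   0.        ,   1.        ]]), 'tool_from_camera': array([[ 4.61932253e-04, -9.65370629e-01, -2.60881842e-01,
         6.67466390e+01],
       [ 9.99999650e-01,  6.27966630e-04, -5.53079696e-04,
         2.93483624e-01],
       [ 6.97751985e-04, -2.60881495e-01,  9.65370581e-01,
        -1.24862098e+02],
       [ 0.00000000e+00,  0.00000000e+00,  0.00000000e+00,
         1.00000000e+00]])}
{'time_s': 0.1, 'joint_pos': array([-1.27423106e+00,  3.26842148e-01, -1.93460203e-01,  1.05201147e+00,
       -1.00359351e-05,  1.43656723e+00]), 'dq': array([ 0.00102536, -0.00231093,  0.00182961,  0.00096881, -0.00072657,
       -0.00083621]), 'joint_torque': array([ 1.07996631e-03, -4.44238079e+01,  2.63038802e+01,  7.86452933e-03,
       -1.63739865e-04, -1.79091622e-06]), 'tool_pos': array([ 229.52687148, -499.28608663,  249.30414818]), 'tcp_rot': array([-3.06751865e+00, -6.71146617e-01,  2.08877851e-04]), 'wrist_force': array([-0.77983517,  0.69233066, -0.17646442]), 'wrist_torque': array([0.01012429, 0.00883712, 0.05710211]), 'width': 0.9979623136281071}
```

View pics/top0.png

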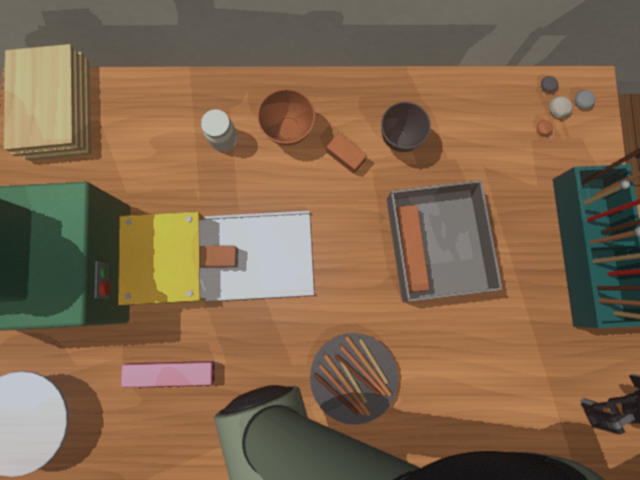

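View pics/scene0.png

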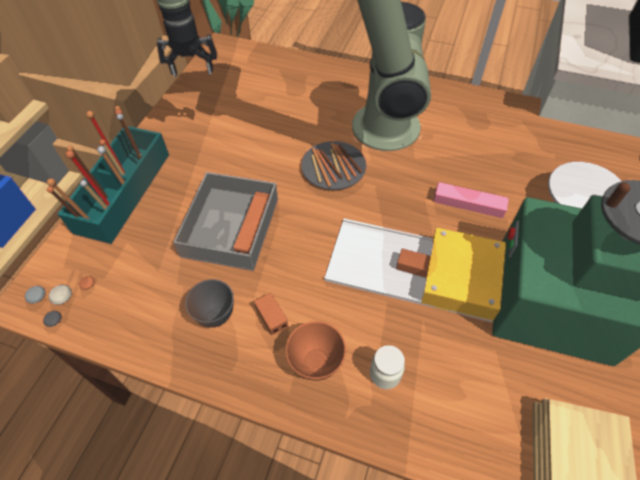

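The top view (world +x is up, +y is left) shows the brick's end at about (200–237, 246–268), sticking out right of the yellow guard. The tote is at about (390–500, 183–303) with the earlier brick on its left. I'll enlarge it to read the corners.

```bash
cat >> h.py <<'E'
def ray(n,u,v,z):
    c=cal(n);K=c['camera_matrix'];r=R.from_rotvec(c['orientation']).apply([(u-K[0,2])/K[0,0],(v-K[1,2])/K[1,1],1]);return c['eye']+r*(z-c['eye'][2])/r[2]
def deproj(n,d):
    c=cal(n);K=c['camera_matrix'];v,u=np.mgrid[:480,:640];P=np.stack([(u-K[0,2])/K[0,0]*d,(v-K[1,2])/K[1,1]*d,d],-1)
    return R.from_rotvec(c['orientation']).apply(P.reshape(-1,3)).reshape(480,640,3)+c['eye']
E
python3 - <<'E'
from h import *
f=np.load('pics/top0.npz');p,d=f['p'],f['d']
a=cv2.resize(p[195:310,110:320],None,fx=3.8,fy=3.8,interpolation=cv2.INTER_CUBIC)
b=cv2.resize(p[175:310,380:510],None,fx=4,fy=4,interpolation=cv2.INTER_CUBIC)
cv2.imwrite('pics/cr1.png',a[:,:,::-1])
W=deproj('top',d)
for n,u,v in[('brick',220,257),('tray',280,270),('guard',160,260),('toteF',460,250),('tb',412,250),('bench',350,300)]: print(n,W[v-2:v+3,u-2:u+3].reshape(-1,3).mean(0).round(1))
# terracotta masks
h=cv2.cvtColor(p,cv2.COLOR_RGB2HSV)
print('brick/inTote hsv',h[257,220],h[250,412],h[250,350])
for n,(u0,u1,v0,v1,z0,z1) in dict(brick=(201,245,235,280,36,60),tb=(392,440,195,300,34,60),rim=(380,510,175,310,62,80),lip=(110,210,200,310,58,75),traywall=(205,320,200,305,3,11)).items():
    w=W[v0:v1,u0:u1];m=(w[...,2]>z0)&(w[...,2]<z1)
    pts=w[m][:,:2].astype(np.float32);r=cv2.minAreaRect(pts);print(n,m.sum(),np.median(w[m][:,2]),r,cv2.boxPoints(r).round().tolist())
E
```

```text
brick [476.8 190.1  44. ]
tray [451.6  62.1   6.3]
guard [468.1 313.3  64.7]
toteF [ 491.  -333.1   44.7]
tb [ 491.5 -229.    42.9]
bench [ 3.845e+02 -9.520e+01 -1.000e-01]
brick/inTote hsv [ 10 131 160] [ 11 143 168] [ 13 134 165]
brick 740 44.03402838019667 ((479.1820373535156, 194.76803588867188), (44.73454284667969, 76.76646423339844), 0.009972461499273777) [[457.0, 233.0], [457.0, 156.0], [502.0, 156.0], [502.0, 233.0]]
tb 2046 42.8957939549299 ((502.6497802734375, -225.06271362304688), (230.43214416503906, 59.41254806518555), 6.782303333282471) [[385.0, -209.0], [392.0, -268.0], [621.0, -241.0], [614.0, -182.0]]
rim 1190 69.14214378550804 ((511.2943115234375, -295.5086364746094), (240.68511962890625, 201.56793212890625), 6.9445953369140625) [[380.0, -210.0], [404.0, -410.0], [643.0, -381.0], [619.0, -181.0]]
lip 7345 64.49149016592912 ((488.0857849121094, 317.62188720703125), (236.98789978027344, 172.86329650878906), 3.284741163253784) [[365.0, 397.0], [375.0, 225.0], [611.0, 238.0], [601.0, 411.0]]
traywall 7703 6.233145557021089 ((495.2552795410156, 105.8855209350586), (263.977294921875, 238.8058319091797), 89.9203872680664) [[376.0, -26.0], [614.0, -26.0], [615.0, 238.0], [376.0, 238.0]]
```

View pics/cr1.png

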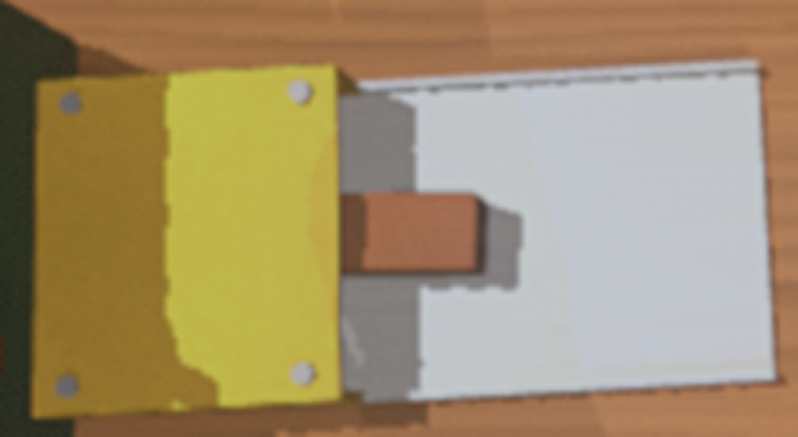

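Run:
```python
from h import *
q=lambda x,y:(110+x/3.8,195+y/3.8)
for n,x,y,z in[('lipT',338,66,64),('lipB',340,398,64),('guardbackT',38,80,64),('b1',480,193,44),('b2',484,272,44),('b3',342,193,44),('b4',342,272,44),('trayT',760,62,14),('trayB',776,380,14)]:
    print(n,ray('top',*q(x,y),z).round(1))
for u,v in[(400,205),(420,205),(428,290),(408,292)]: print('tb',ray('top',u,v,43).round(1))
# tote interior free region & bench obstacles
p=np.load('pics/top0.npz')['p'];h=cv2.cvtColor(p,cv2.COLOR_RGB2HSV).astype(int)
W=deproj('top',np.load('pics/top0.npz')['d'])
w=W[195:300,392:435];m=(abs(w[...,2]-43)<2.5)&(h[195:300,392:435,1]>110)
print(cv2.minAreaRect(w[m][:,:2].astype(np.float32)))
w=W[235:280,201:245];m=(abs(w[...,2]-44)<2.5)&(h[235:280,201:245,1]>90)
print(cv2.minAreaRect(w[m][:,:2].astype(np.float32)))
```

```text
lipT [572.  234.6  64. ]
lipB [384.  225.9  64. ]
guardbackT [564.2 405.6  64. ]
b1 [501.4 155.2  44. ]
b2 [455.8 151.6  44. ]
b3 [501.6 234.7  44. ]
b4 [455.9 232.9  44. ]
trayT [585.1  -5.6  14. ]
trayB [395.3 -15.   14. ]
tb [ 592.4 -206.    43. ]
tb [ 592.3 -250.4   43. ]
tb [ 404.5 -260.2   43. ]
tb [ 400.3 -217.1   43. ]
((496.89215087890625, -231.0948486328125), (188.9356689453125, 45.73166275024414), 6.133372783660889)
((479.22027587890625, 195.03363037109375), (76.18175506591797, 44.39912796020508), 89.9377670288086)
```

```bash
cat >> h.py <<'E'
def go(x,y,z,yaw):
    "rows needed: shift in tool axes to world target, yaw=world angle of tool x, deg"
    s=bot.get_state();T=R.from_rotvec(s['tcp_rot']);X=T.as_matrix()[:,0];cur=np.degrees(np.arctan2(X[1],X[0]))
    print('t',s['time_s'].__round__(2),'pos',s['tool_pos'].round(1),'yaw',cur.round(2),'tz',T.as_matrix()[:,2].round(3),'w',round(s['width'],3),'F',s['wrist_force'].round(1),'q1,6',s['joint_pos'][[0,5]].round(2))
    print('shift',T.inv().apply(np.array([x,y,z])-s['tool_pos']).round(1),'roll',round(-((yaw-cur+180)%360-180),1))
E
python3 -c "
from h import *
go(478,140,170,90)"
```

```text
t 0.1 pos [ 229.5 -499.3  249.3] yaw 24.68 tz [-0.     0.001 -1.   ] w 0.998 F [-0.8  0.7 -0.2] q1,6 [-1.27  1.44]
shift [ 492.7 -477.    80.1] roll -65.3
```

```bash
python3 -m pendant '[85,120,-120,0,-16, 85,250,-240,20,-33, 85,370,-360,40,-50, 85,493,-477,80,-65.3, 85,493,-477,80,-65.3, 85,493,-477,80,-65.3, 85,493,-477,80,-65.3, 85,493,-477,80,-65.3]'; python3 -c "
from h import *
go(478,140,170,90)"
```

```text
time_s: 1.1
tool_pos: [409.6, -34.9, 196.4]
tcp_rot: [-2.221, -2.22, -0.001]
wrist_force: [1.3, -1.1, -0.7]
width: 0.994
t 1.1 pos [409.6 -34.9 196.4] yaw 89.97 tz [ 0.     0.001 -1.   ] w 0.994 F [ 1.3 -1.1 -0.7] q1,6 [-0.27  1.31]
shift [174.8  68.3  26.6] roll -0.0
```

```bash
python3 -m pendant '[85,175,68,27,0, 85,175,68,27,0, 85,175,68,27,0, 85,175,68,27,0, 85,175,68,27,0]'
python3 - <<'E'
from h import *
go(478,175,31,90)
shot('wrist','w1')
E
```

```text
time_s: 1.72
tool_pos: [477.0, 140.2, 169.1]
tcp_rot: [-2.22, -2.221, 0.001]
wrist_force: [-0.7, -0.0, -0.3]
width: 0.996
t 1.73 pos [477.  140.2 169.1] yaw 90.04 tz [-0.002  0.001 -1.   ] w 0.996 F [-0.7 -0.  -0.3] q1,6 [0.14 1.71]
shift [ 34.7   1.2 138.1] roll 0.0
```

View pics/w1.png

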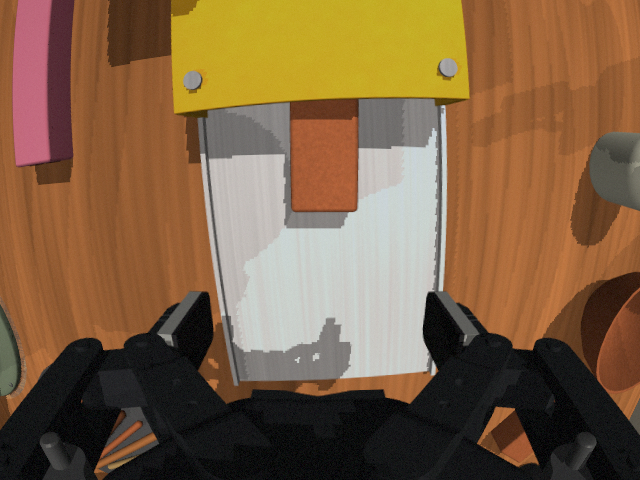

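The wrist view shows the brick's end at (292–357, 211), square between the open fingers, and the guard lip at row ~100–113.

```bash
cat >> h.py <<'E'
def wray(f,u,v,z):
    t=np.load('pics/'+f+'.npz')['t'];c=cal('wrist');K=c['camera_matrix'];M=c['tool_from_camera']
    x,y=u-K[0,2],v-K[1,2];r=np.hypot(x,y);a=r/K[0,0]
    k=np.array([x/r*np.sin(a),y/r*np.sin(a),np.cos(a)]);T=R.from_rotvec(t[3:])
    o=T.apply(M[:3,3])+t[:3];k=T.apply(M[:3,:3]@k);return o+k*(z-o[2])/k[2]
E
python3 - <<'E'
from h import *
for n,u,v,z in[('eL',292,211,43),('eR',357,211,43),('bL',291,101,44),('bR',357,100,44),('lipL',174,113,64),('lipR',468,100,64),('trL',238,384,10),('trR',434,373,10)]: print(n,wray('w1',u,v,z).round(1))
E
```

```text
eL [460.  157.8  43. ]
eR [504.8 157.9  43. ]
bL [459.9 232.7  44. ]
bR [503.7 233.7  44. ]
lipL [385.6 226.9  64. ]
lipR [574.1 236.1  64. ]
trL [401.5 -15.3  10. ]
trR [589.4  -4.3  10. ]
```

```bash
python3 -m pendant '[85,42,3.5,50,0, 85,42,3.5,95,0, 85,42,3.5,120,0, 85,42,3.5,136,0, 85,42,3.5,136,0, 40,42,3.5,136,0, 40,42,3.5,136,0, 40,42,3.5,136,0]';  python3 -m pendant '[40,0,0,0,0, 40,0,0,0,0]'; python3 -c "
from h import *
go(480,60,31,90)"
```

```text
time_s: 2.78
tool_pos: [481.3, 181.7, 34.7]
tcp_rot: [2.222, 2.221, 0.002]
wrist_force: [-0.5, -0.6, 5.3]
width: 0.53
time_s: 3.02
tool_pos: [481.2, 181.7, 34.7]
tcp_rot: [2.222, 2.221, 0.002]
wrist_force: [0.7, -0.4, -2.4]
width: 0.527
t 3.02 pos [481.2 181.7  34.7] yaw 89.96 tz [ 0.001  0.001 -1.   ] w 0.527 F [ 0.7 -0.4 -2.4] q1,6 [0.22 1.79]
shift [-121.7   -1.1    3.6] roll -0.0
```

```bash
python3 -m pendant '[40,-15,0,0,0, 40,-35,0,0,0, 40,-60,0,0,0, 40,-85,0,0,0, 40,-110,0,0,0, 40,-135,0,0,0, 40,-150,0,0,0, 40,-150,0,0,0]'
python3 - <<'E'
from h import *
go(480,60,31,90)
E
```

```text
time_s: 4.03
tool_pos: [481.0, 29.9, 34.7]
tcp_rot: [2.223, 2.217, -0.001]
wrist_force: [0.3, -2.7, -0.7]
width: 0.526
t 4.03 pos [481.   29.9  34.7] yaw 89.83 tz [ 0.001 -0.002 -1.   ] w 0.526 F [ 0.3 -2.7 -0.7] q1,6 [-0.09  1.48]
shift [30.1 -1.1  3.6] roll -0.2
```

```bash
python3 -m pendant '[85,0,0,0,0, 85,0,0,0,0, 85,0,0,0,0, 85,0,0,-10,0, 85,0,0,-60,0, 85,20,0,-110,0, 85,30,0,-130,0, 85,30,0,-130,0]'
python3 - <<'E'
from h import *
go(480,100,31,90)
shot('wrist','w2')
E
```

```text
time_s: 5.03
tool_pos: [482.4, 60.7, 166.8]
tcp_rot: [2.219, 2.216, 0.004]
wrist_force: [0.0, -1.0, -0.4]
width: 0.995
t 5.03 pos [482.4  60.7 166.8] yaw 89.92 tz [ 0.005 -0.002 -1.   ] w 0.995 F [ 0.  -1.  -0.4] q1,6 [-0.03  1.55]
shift [ 39.6  -3.2 135.7] roll -0.1
```

View pics/w2.png

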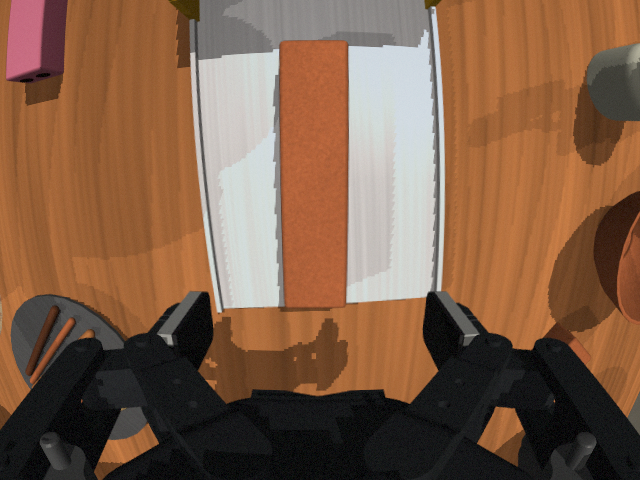

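The whole brick now lies clear of the guard. Its top face spans (280–348, 41) to (284–345, 306), with the near end about at the tray's open edge.

Run:
```python
from h import *
P=[wray('w2',u,v,44) for u,v in[(280,41),(348,41),(345,306),(284,306)]]
print(np.round(P,1)); c=np.mean(P,0);print(c); a=(P[0]+P[1]-P[2]-P[3])/2; print(np.linalg.norm(a),np.degrees(np.arctan2(a[1],a[0])))
print('trayend',wray('w2',220,311,10),wray('w2',441,296,10))
go(c[0],c[1],34,90)
```

```text
[[459.2 194.4  44. ]
 [504.1 194.2  44. ]
 [504.    7.6  44. ]
 [459.1   7.7  44. ]]
[481.61157806 100.98416457  44.        ]
186.64248227346238 89.97416284959226
trayend [399.97201259 -14.61657536  10.        ] [590.38053206  -1.73411086  10.        ]
t 5.08 pos [481.4  60.3 165.3] yaw 89.88 tz [ 0.003 -0.002 -1.   ] w 0.997 F [-0.3 -0.7 -0.2] q1,6 [-0.03  1.55]
shift [ 41.   -0.2 131.2] roll -0.1
```

```bash
python3 -m pendant '[85,41,0,50,0, 85,41,0,95,0, 85,41,0,118,0, 85,41,0,131,0, 85,41,0,131,0, 40,41,0,131,0, 40,41,0,131,0, 40,41,0,131,0]';  python3 -m pendant '[40,0,0,0,0, 40,0,0,0,0, 40,0,0,-10,0, 40,0,0,-35,0, 40,0,0,-70,0, 40,0,0,-110,0, 40,0,0,-130,0, 40,0,0,-130,0]'; python3 -c "
from h import *
go(514.6,-322.3,165,7)"
```

```text
time_s: 6.08
tool_pos: [482.1, 101.0, 35.3]
tcp_rot: [2.221, 2.216, 0.002]
wrist_force: [-0.4, 0.3, 4.8]
width: 0.526
time_s: 7.08
tool_pos: [482.8, 101.4, 166.9]
tcp_rot: [2.219, 2.215, 0.006]
wrist_force: [0.5, -0.1, -6.2]
width: 0.526
t 7.08 pos [482.8 101.4 166.9] yaw 89.88 tz [ 0.007 -0.002 -1.   ] w 0.526 F [ 0.5 -0.1 -6.2] q1,6 [0.06 1.63]
shift [-423.6   32.7    2.9] roll 82.9
```

```bash
python3 -m pendant '[40,-15,2,0,2, 40,-45,4,0,9, 40,-90,8,0,18, 40,-140,12,0,27, 40,-190,16,0,36, 40,-240,20,0,45, 40,-290,24,0,54, 40,-330,26,0,62]'; python3 -c "
from h import *
go(514.6,-322.3,165,7)"
```

```text
time_s: 8.07
tool_pos: [506.9, -231.3, 166.1]
tcp_rot: [3.05, 0.745, 0.007]
wrist_force: [0.7, -0.2, -6.0]
width: 0.528
t 8.07 pos [ 506.9 -231.3  166.1] yaw 27.45 tz [ 0.005 -0.001 -1.   ] w 0.528 F [ 0.7 -0.2 -6. ] q1,6 [-0.56  2.1 ]
shift [-35.1  84.3   1.2] roll 20.5
```

```bash
python3 -m pendant '[40,-10,25,0,6, 40,-22,55,0,14, 40,-32,77,0,19, 40,-35,84,1,20.5, 40,-35,84,1,20.5, 40,-35,84,1,20.5]'
python3 - <<'E'
from h import *
go(514.6,-322.3,34,7)
shot('wrist','w3');p,d=shot('top','t3')
a=p[150:350,360:530];b=cv2.resize(a,None,fx=3,fy=3,interpolation=cv2.INTER_CUBIC);cv2.imwrite('pics/t3c.png',b[:,:,::-1])
E
```

```text
time_s: 8.82
tool_pos: [514.1, -320.8, 164.6]
tcp_rot: [3.136, 0.192, 0.006]
wrist_force: [0.5, 0.3, -5.6]
width: 0.529
t 8.82 pos [ 514.1 -320.8  164.6] yaw 7.02 tz [ 0.004  0.    -1.   ] w 0.529 F [ 0.5  0.3 -5.6] q1,6 [-0.68  2.34]
shift [ -0.2   1.5 130.6] roll 0.0
```

View pics/w3.png

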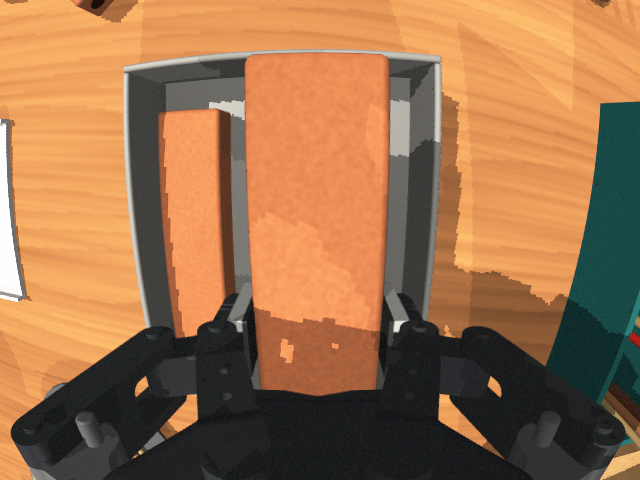

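Brick is held level above the tote, aligned with it, with the far rim corners at (126,70) and (440,60). The free strip right of the earlier brick (edge ~(232,290)) lies below it. I'll check the tote pose from these.

Run:
```python
from h import *
L=wray('w3',125,68,70);Rr=wray('w3',440,58,70);L2=wray('w3',146,320,70);R2=wray('w3',430,320,70);e=wray('w3',229,120,43);e2=wray('w3',234,280,30)
print(L,Rr,L2,R2,e,e2)
x=np.array([np.cos(np.radians(7)),np.sin(np.radians(7)),0]);y=np.array([-x[1],x[0],0])
t=np.array([514.1,-320.8,0])
for n,P in dict(L=L,R=Rr,L2=L2,R2=R2,edge=e,e2=e2).items(): print(n,(P-t)@x,(P-t)@y)
```

```text
[ 618.18531603 -183.75055759   70.        ] [ 642.54216903 -379.37243932   70.        ] [ 446.07009111 -204.94240822   70.        ] [ 473.49328922 -403.22019657   70.        ] [ 588.03119967 -252.06847372   43.        ] [ 470.37901497 -261.85151902   30.        ]
L 120.01160542336129 123.34308752507394
R 120.34659585908925 -73.78901204493668
L2 -53.4033356245049 123.28476719215274
R2 -50.34852974986802 -76.8571357420041
edge 81.75639369240406 59.20926514187065
e2 -36.21108276974192 63.83733568195961
```

```bash
python3 -m pendant '[40,0,2,20,0, 40,0,2,50,0, 40,0,2,80,0, 40,0,2,102,0, 40,0,2,115,0, 40,0,2,122,0, 40,0,2,126,0, 40,0,2,126,0]'; python3 -m pendant '[40,0,0,1,0, 40,0,0,2,0, 40,0,0,3,0, 40,0,0,3,0]'; python3 -c "
from h import *
go(514.6,-322.3,34.3,7)"
```

```text
time_s: 9.93
tool_pos: [515.6, -323.1, 39.5]
tcp_rot: [3.134, 0.193, 0.008]
wrist_force: [0.5, 0.0, -6.6]
width: 0.521
time_s: 10.42
tool_pos: [515.5, -323.1, 36.5]
tcp_rot: [3.134, 0.193, 0.008]
wrist_force: [0.1, 0.8, -7.2]
width: 0.529
t 10.43 pos [ 515.5 -323.1   36.5] yaw 7.04 tz [ 0.005 -0.001 -1.   ] w 0.529 F [ 0.1  0.8 -7.2] q1,6 [-0.68  2.34]
shift [-0.8 -0.9  2.2] roll 0.0
```

Still carrying the weight; I'll go down in 0.5–1 mm steps until contact.

```bash
python3 -m pendant '[40,0,0,0.7,0, 40,0,0,1.4,0, 40,0,0,1.4,0]'; python3 -m pendant '[40,0,0,0.5,0, 40,0,0,1,0, 40,0,0,1,0]'
```

```text
time_s: 10.8
tool_pos: [515.5, -323.1, 35.0]
tcp_rot: [3.134, 0.193, 0.008]
wrist_force: [-0.1, 0.9, -5.2]
width: 0.528
time_s: 11.18
tool_pos: [515.7, -323.1, 34.4]
tcp_rot: [3.134, 0.193, 0.008]
wrist_force: [1.1, 1.3, -2.3]
width: 0.526
```

```bash
python3 -m pendant '[40,0,0,0.6,0, 40,0,0,0.9,0, 40,0,0,0.9,0]'
```

```text
time_s: 11.55
tool_pos: [515.7, -323.1, 34.3]
tcp_rot: [3.134, 0.193, 0.008]
wrist_force: [-2.6, 2.6, 5.1]
width: 0.529
```

The tool has stopped going down and the force is now +5 N, so the brick rests on the floor. Opening to 62 mm and withdrawing.

```bash
python3 -m pendant '[50,0,0,0,0, 56,0,0,0,0, 62,0,0,0,0, 62,0,0,0,0, 62,0,0,0,0]'; python3 -m pendant '[62,0,0,-10,0, 62,0,0,-35,0, 62,0,0,-75,0, 62,0,0,-120,0, 62,0,0,-165,0, 62,0,0,-190,0, 62,0,0,-190,0, 62,0,0,-190,0]'
python3 - <<'E'
from h import *
go(514.6,-322.3,34.3,7)
shot('wrist','w4');
E
```

```text
time_s: 12.18
tool_pos: [515.7, -323.2, 34.2]
tcp_rot: [3.134, 0.193, 0.009]
wrist_force: [-0.1, -0.3, -0.1]
width: 0.725
time_s: 13.18
tool_pos: [514.2, -322.5, 223.6]
tcp_rot: [3.135, 0.193, 0.007]
wrist_force: [0.1, 0.2, -0.2]
width: 0.723
t 13.18 pos [ 514.2 -322.5  223.6] yaw 7.04 tz [ 0.005 -0.001 -1.   ] w 0.723 F [ 0.1  0.2 -0.2] q1,6 [-0.68  2.34]
shift [ -0.5  -0.4 189.3] roll 0.0
```

View pics/w4.png

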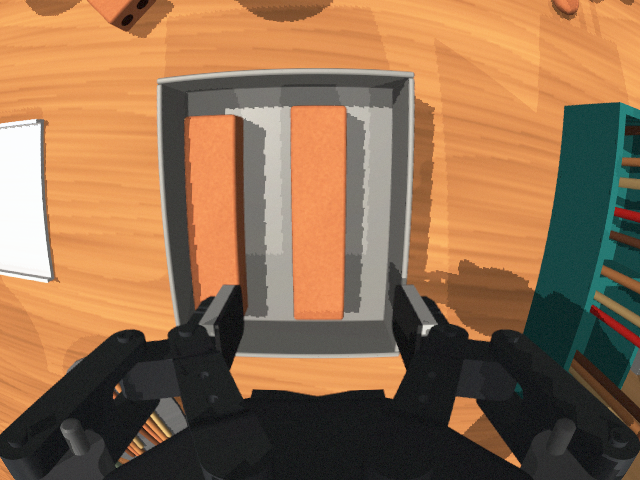

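Both bricks lie in the tote: the new one at (291–346, 107–318), the earlier one still at the left wall. I'll do a numeric check and then hand in.

Run:
```python
from h import *
B=[wray('w4',u,v,43) for u,v in[(291,107),(345,107),(342,318),(293,318)]]
T=[wray('w4',u,v,70) for u,v in[(159,80),(413,73),(400,355),(179,352)]]
b,t=np.mean(B,0),np.mean(T,0);x=np.array([np.cos(.1222),np.sin(.1222),0]);print('brick',b.round(1),'tote',t.round(1),'in tote',(b-t)@x,(b-t)@[-x[1],x[0],0])
d=np.load('pics/w4.npz')['d']
print('depth along brick',[float(np.median(d[v-2:v+3,u-2:u+3])) for u,v in[(300,120),(335,120),(318,200),(300,290),(335,290)]])
p,d=shot('top','t5');W=deproj('top',d)
for n,f in(('before','top0'),('after','t5')):
    d=np.load(f'pics/{f}.npz')['d'];w=deproj('top',d)[175:310,380:510];m=(w[...,2]>62)&(w[...,2]<76);print(n,m.sum(),cv2.minAreaRect(w[m][:,:2].astype(np.float32)))
print(bot.get_state()['wrist_force'].round(1)); bot.job_done()
```

```text
brick [ 516.  -322.5   43. ] tote [ 512.9 -295.9   70. ] in tote -0.1607187272301953 -26.812533932033464
depth along brick [290.0949401855469, 289.9423522949219, 307.134521484375, 327.4176940917969, 327.7342834472656]
before 1190 ((511.2943115234375, -295.5086364746094), (240.68511962890625, 201.56793212890625), 6.9445953369140625)
after 1109 ((511.21234130859375, -295.55523681640625), (240.50103759765625, 201.47506713867188), 6.945958614349365)
[0.2 0.2 0.2]
the job is handed in; nothing more can be done
```

The brick is in the tote, lying beside the earlier one, and the job is handed in (no verdict is reported). It finished at about 13 s of the 48 s allowed.

I drew the brick out by its end about 150 mm along the tray and let go. I then took it again round its middle, lifted it into the tote, and lowered it in small steps until it touched the floor. After releasing it, I raised the gripper clear.

**Last checks:**
- **Position:** the brick is at about x 0, y −27 mm in the tote, well inside the limits. It touched the floor at the expected tool height.
- **Tilt:** I did not turn this into an angle. The left and right depth readings on its top agree to 0.3 mm, which suggests it lies flat.
- **Tote:** its position before and after agrees to 0.1 mm.
- **Earlier brick:** in the last picture it is still flat along its wall. I did not measure it again.
- **Wrist force:** about zero, with nothing touched.
- **Other objects:** the half brick, bowl, pot and jar were not measured again afterwards. The gripper never worked near them.

No check failed. The only disagreement was 1–3 mm between the two cameras' readings.

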